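Load the sample tray and release its slide

ROBOT

A 6-joint arm with a two-finger parallel gripper is mounted at the origin on the work surface. World frame = base frame: x ahead of the robot, y to its left, z up, the work surface at z = 0. Lengths are in m, angles in rad, forces in N, time in s.
With the tool pointing down it reaches from about 0.375 to 0.925 m from the base axis. Payload 5.7 kg.
Tool frame: the origin (TCP) lies at the very end of the fingers, on their centre line; the grasp point (between the pads) lies 19 mm behind it (pinch_z is the distance from the TCP to the grasp point, in m); z points along the fingers, y is the line along which they close (so a half turn about z gives the same grasp; the last joint's range is limited). The gripper opens to 88 mm and grips with 3 to 60 N. Pads are 20 mm wide; open, the fingers measure 115 mm over their backs; the gripper's body (75 mm by 178 mm) begins 61 mm behind the grasp point.
Start: joints at [1.194, 0.359, 1.51, -0, 1.272, -0.115], TCP at [0.155, 0.58, 0.223] pointing down, gripper open.
Joint ranges: [-2.97, 2.97], [-1.01, 2.36], [0.21, 2.38], [-0.96, 4.11], [0.2, 2.71], [-2.98, 2.98]. Speed limits (rad/s): [2.39, 2.39, 3.14, 3.14, 3.14, 3.14].

INTERFACE

Orientations are given as a 3x3 rotation matrix whose columns are the frame's x, y, z axes.
In Python, from cell import * gives the robot as it stands.
- The arm moves only by the tool move_arm, never from a script. Its argument "moves" is one flat list of numbers, 7 for each row, row after row: the opening, from 0 (shut) to 1 (fully open), then the shift along the world's x, y, z scaled (see below), then the turn, a rotation vector about the world's x, y, z scaled (see below). In form: [claw, x, y, z, rx, ry, rz, claw, x, y, z, rx, ry, rz, ...]. A call has 1 to 20 rows; each row is the pose to reach, as a shift and turn from the pose commanded when the call began, turning the shorter way round; what a row does not reach only later rows make up. The controller multiplies each number of a shift by 12 cm and each number of a turn by pi rad. A row lasts 1/10 s, in which the tool goes at most 50 mm and 8.59 degrees, less where a joint would pass 70% of its speed; a pose out of reach is approached as far as the arm can. A call with a number of a shift or a turn outside -1 to 1 is refused whole. A call with a gripper value outside its range is refused whole. The fingers move at their own pace and stop on an object; "force" is the grip in N (left out, the last holds). Time passes only in rows, so rows that repeat a pose let the fingers close. It gives the time, the measured TCP pose, the force, the opening and the grip force at its end, in the units of the state.
- get_state(): the state, without advancing time (a new reading comes with each control period).
- grab_frame(name): name is "scene" or "top" or "wrist"; returns a dict with "img" (420x560x3 uint8, red, green, blue), "vfov" (degrees; the focal length in pixels is half the picture's height over the tangent of half this angle, whatever the lens; pixels are square), "cx", "cy" (the principal point, pixels), "eye" and "attitude" of the camera in the world; the wrist camera has in their place "tool_from_camera" (4x4, takes a point from camera to tool coordinates, whose origin is the TCP and whose axes are the flange's). Camera axes: x right, y down, z forward; pixel columns grow to the right and rows downward; lengths in m; the calibration is good to about 2 mm. A picture is of the moment at which its call begins: read the wrist's pose just before it. There is no depth.
- close_job(): hands the job in; it is judged then, once.
Trained networks look in the newest picture that a camera, given by its name, has taken for a name from the list of things; names that differ only in an ending like _2 or _b are one class to them, and where a whole thing is asked for, a point or a joint stands for the part that bears it (a point fixed in the world has none). Each returns a list of dicts, best first, with "p" (0 to 1); they miss things now and then, are a little off and sometimes report something else, mostly with a low value. They report only what shows in the picture. A call takes as long as a camera call.
- search_frame(camera, thing): "xyz" ([x, y, z] in m, in world coordinates, good to about 4 mm: the middle of the surface that is visible of it).
- trace(camera, thing): "pixels" (420x560 bool, what is visible of it).
- tip_of(camera, thing): "xyz" ([x, y, z] in m, in world coordinates, good to about 4 mm: a listed point, or the origin of a listed thing).
The state is a dict: "t": time; "qpos": joint angles; "joint_vel": joint speeds; "effort": joint torques, N m; "position": TCP position; "orientation": TCP orientation; "contact_force": force on the tool from outside, world axes, zero at the start; "ft_torque": the same for the moment, N m; "opening": finger opening in m; "grasp_force": force on a finger pad.
Only numpy, scipy, OpenCV 4.12 (cv2) and the standard library are available. Lean on these libraries where they do the work, as an engineer would, in place of code of your own. Each camera call takes 0.05 s, during which the arm holds its last target. There are 200 camera calls.

TASK

Set the blue rack of purple-capped tubes upright in the analyser's pulled-out sample tray, its long side along the tray. Then press down the red release lever at the tray's front to unlock its slide, push the tray gently all the way home and let go, with the rack still standing in the tray and the lever back up. Do not drop the rack or slam the tray, and leave the yellow rack and everything else on the bench where it stands.

Things in the scene. Friction and masses are not known exactly. Their poses are not given: they have to be found in the camera images.
- rack_blue: Loose navy-blue tube rack holding ten purple-capped tubes (the tubes are fast in it), about 0.3 kg. Rack block 110 (its x) by 46 (its y) by 50 mm high; a thin rib 1 mm proud at 30 mm height is look only. Caps reach 78 mm. Origin: centre of the underside, z up. Grip it across its 46 mm width, below 50 mm height. Either end may lead.
- rack_yellow: Loose lime-yellow tube rack of the same size, with white caps; it stands beside the blue one, on either side. Must stay where it is. Origin: centre of the underside.
- analyser: Fixed white bench analyser, 160 mm high, with a clear roof over the tray's bay. Origin: on the bench under its mouth. Its x points into the machine (the way the tray goes in), roughly to the robot's right (world -y); z up. Body from x = 0 to 270 mm, y = -100 to +120 mm. The tray comes out of the mouth towards -x.
- tray (a joint): How far the tray is out, m: about 0.18 pulled fully out (start), 0 fully home at its stop. Friction 1.5 N plus light damping. When out it is locked: it can go in only to about 0.174 unless the lever is pressed. Once it is in past 0.150 the lock is passed and the lever no longer matters.
- tray_in (a point): Centre of the tray's inner floor; axes as the analyser's. Floor 50 mm above the bench, inside 126 (x) by 62 mm (y), walls 14 mm high; steel runners outside them to y = +-43 mm, 8 mm above the floor. Its front (-x) is a blue nose 75 mm long, 150 wide, which stays outside the machine: a flat shelf between two upright plates 35 mm above the floor; home, the inner plate is flush on the mouth.
- push_face (a point): Point on the outer (-x) face of the blue nose's 12 mm outer plate, right behind the lever pad, 68 mm above the bench; push here towards +x. Moves with the tray; axes as the analyser's. The face runs from 46 to 85 mm above the bench.
- release (a joint): Release lever, a sprung rocker on the tray's side: 0 up (locked), 0.10 rad fully pressed against its stop. It lets the tray go in from about 0.065 (pad pressed 8 mm); 0.085 is 10 mm at the pad, full stroke 12 mm. It takes about 2 to 5 N at the pad and springs back when let go; lift straight up off it, or rubbing on the pad can draw the tray out again.
- lever_pad (a point): Centre of the top of the red lever pad, in front of (-x) the blue nose: pad 40 (x) by 44 mm (y), 10 mm thick, top 41 mm above the bench when up. It starts 1 mm off the nose's face and its centre is 21 mm in front of that face, so a shut gripper's tips press it straight down and then push against the nose.
- reagent: Amber bottle, 64 mm diameter, 150 high; bystander. Origin under its centre.
- specimen_jar: Small jar with yellow cap, 54 mm diameter, 65 high; bystander. Origin under its centre.
- beaker: Glass beaker, 70 mm diameter, 90 high; bystander. Origin under its centre.
- tip_box: Green pipette-tip box 85 by 125 by 60 mm; bystander. Origin under its centre.
- loose_cap: Purple tube cap lying on the bench, 16 mm diameter, 12 high; bystander. Origin under its centre.

How it is judged:
On the way, in this order (a step that is already met when the one before it is completed fails the run):
1. the blue rack stands in the pulled-out tray, let go (x of rack_blue in the frame of tray_in between -0.013 and 0.013 m and y of rack_blue in the frame of tray_in between -0.013 and 0.013 m and z of rack_blue in the frame of tray_in between -0.006 and 0.006 m and angle between rack_blue's own z axis and vertical below 0.08 rad and value of joint tray above 0.165 m and contact force between the fingers and rack_blue below 0.2 N), for 0.3 s.
2. the release lever is pressed while the tray is still out (value of joint release above 0.055 rad and value of joint tray above 0.16 m), for 0.05 s.
At the end, for the whole second after the job is handed in: The tray is home to within 5 mm, the lever is back up (below 0.02 rad), and the blue rack stands at rest and level (within 0.08 rad) on the tray floor, its centre within 13 mm of the tray's centre along and across (x of rack_blue in the frame of tray_in between -0.013 and 0.013 m and y of rack_blue in the frame of tray_in between -0.013 and 0.013 m and z of rack_blue in the frame of tray_in between -0.006 and 0.006 m and angle between rack_blue's own z axis and vertical below 0.08 rad and value of joint tray below 0.005 m and value of joint release below 0.02 rad and linear speed of rack_blue below 0.02 m/s); the robot touches nothing.
It fails at once if a bystander was moved by more than 25 mm (distance of any of rack_yellow, reagent, specimen_jar, beaker, tip_box, loose_cap from where it was at the start of the episode above 0.025 m).
It fails at once if the blue rack was dropped or slammed (faster than 0.5 m/s while not held) (linear speed of rack_blue above 0.5 m/s and contact force between the fingers and rack_blue below 0.1 N).
It fails at once if the blue rack was tipped by more than 0.6 rad (angle between rack_blue's own z axis and vertical above 0.6 rad).
It also fails if it takes over 56 s, if anything falls off the work surface, if the arm or the gripper's body presses on something with over 40 N, if the wrist force passes 120 N, or if a joint passes its speed limit or range.

## Working session

There is one attempt and no reset: what is moved stays moved. The work goes in short steps, Python scripts to look and compute and a tool call to move; the robot and the scene stay as the last step left them, time stands still between calls to the robot, and variables do not carry over. Pictures are saved under pics/ and viewed, at most 13 in all, crops included, and the job is handed in when it is done.

Besides the shell and the picture viewer there is one more tool, called after "Emit:" in YAML: its name, and indented under it one key for each argument. move_arm: Moves the arm, as the interface text tells. Its arguments: {"type":"object","properties":{"moves":{"type":"array"},"force":{"type":"number"}},"required":["moves"]}

```bash
mkdir -p pics
cat > h.py <<'E'
from cell import *
import numpy as np, cv2
def save(cam,n):
    f=grab_frame(cam); cv2.imwrite(f'pics/{n}.png',f['img'][...,::-1]); return f
E
python3 - <<'E'
from h import *
s=get_state(); print(s['position'],s['orientation'],s['t'])
for c in('top','scene'):
    f=save(c,c+'1'); print(c,f['eye'],f['vfov'])
    for n in ['rack_blue','rack_yellow','tray_in','push_face','lever_pad','analyser','reagent','specimen_jar','beaker','tip_box','loose_cap']:
        r=tip_of(c,n)[:2]; print(n,[(np.round(d['xyz'],4).tolist(),round(d['p'],2)) for d in r])
a=cv2.imread('pics/top1.png')
E
```

```text
[0.15505009 0.57893956 0.22184614] [[-9.65924240e-01  2.58824155e-01 -6.47561438e-04]
 [ 2.58824884e-01  9.65922901e-01 -1.62112017e-03]
 [ 2.05909366e-04 -1.73348428e-03 -9.99998476e-01]] 0.0
top [0.4763109  0.07671837 0.95136772] 54.06373103855287
rack_blue [([0.4426, 0.2806, 0.0004], 0.75)]
rack_yellow [([0.3722, 0.1356, 0.0024], 0.24)]
tray_in [([0.5238, -0.1383, 0.0488], 0.78)]
push_face [([0.5737, -0.0014, 0.068], 0.58)]
lever_pad [([0.5774, 0.0246, 0.0413], 0.95), ([0.7707, 0.1169, 0.0015], 0.26)]
analyser [([0.5259, -0.2533, 0.0011], 0.68)]
reagent [([0.7885, -0.042, 0.0036], 0.92)]
specimen_jar [([0.5514, 0.4684, 0.0035], 0.8)]
beaker [([0.768, 0.1169, 0.0029], 0.89)]
tip_box [([0.772, 0.2825, 0.0022], 0.75), ([0.5255, -0.141, 0.0488], 0.61)]
loose_cap [([0.3726, 0.1393, 0.0024], 0.58)]
scene [1.28266853 0.12355243 0.94351052] 53.57560649947101
rack_blue [([0.4446, 0.2799, -0.001], 0.8)]
rack_yellow [([0.6288, 0.2563, 0.0003], 0.77)]
tray_in [([0.5214, -0.1422, 0.051], 0.9)]
push_face []
lever_pad [([0.5769, 0.02, 0.042], 0.69), ([0.3702, 0.1381, 0.0001], 0.26)]
analyser [([0.7882, -0.0411, 0.002], 0.74), ([0.5265, -0.2516, 0.0035], 0.55)]
reagent [([0.7874, -0.0417, 0.0017], 0.57)]
specimen_jar [([0.5475, 0.4697, -0.001], 0.64)]
beaker [([0.7713, 0.1176, -0.0026], 0.89)]
tip_box [([0.7742, 0.2877, 0.0011], 0.74), ([0.5233, -0.1395, 0.0502], 0.53)]
loose_cap [([0.3698, 0.1371, -0.0018], 0.46)]
```

View pics/top1.png

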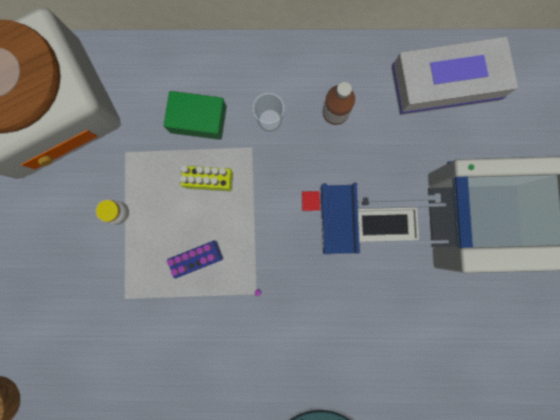

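View pics/scene1.png

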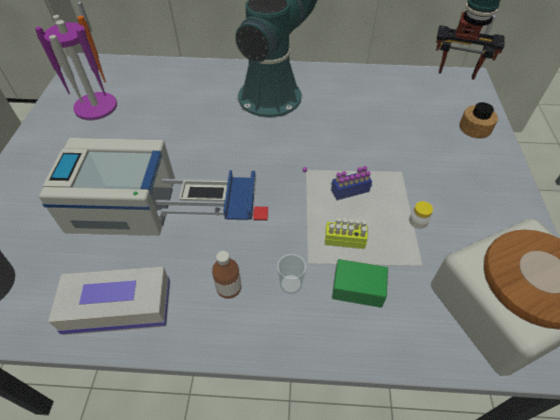

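```bash
cat >> h.py <<'E'
from scipy.optimize import minimize
def proj(f,P):
    P=np.atleast_2d(P); A=np.array(f['attitude']); 
    if A.shape!=(3,3):
        raise SystemExit(str(A))
    c=(P-np.array(f['eye']))@A
    F=210/np.tan(np.radians(f['vfov'])/2)
    return np.c_[f['cx']+F*c[:,0]/c[:,2], f['cy']+F*c[:,1]/c[:,2]]
def unproj(f,uv,z):
    uv=np.atleast_2d(uv).astype(float);A=np.array(f['attitude']);F=210/np.tan(np.radians(f['vfov'])/2)
    d=np.c_[(uv[:,0]-f['cx'])/F,(uv[:,1]-f['cy'])/F,np.ones(len(uv))]@A.T
    e=np.array(f['eye']); return e+d*((z-e[2])/d[:,2])[:,None]
E
python3 - <<'E'
from h import *
fs={};ms={}
for c in('top','scene'):
    fs[c]=grab_frame(c)
    r=trace(c,'rack_blue'); ms[c]=np.array(r[0]['pixels']); m=ms[c].astype(np.uint8)
    print(c,r[0]['p'],m.sum(),cv2.boundingRect(m))
def corners(x,y,a,hx,hy,zs):
    R=np.array([[np.cos(a),-np.sin(a)],[np.sin(a),np.cos(a)]])
    return np.array([[*(R@[sx*hx,sy*hy]+[x,y]),z] for sx in(-1,1) for sy in(-1,1) for z in zs])
S=4
def iou(p,cams=('top','scene')):
    t=0
    for c in cams:
        im=np.zeros((420*S,560*S),np.uint8)
        for k in(corners(*p,.055,.023,(0,.05)),corners(*p,.05,.019,(.05,.078))):
            h=cv2.convexHull(((proj(fs[c],k)+.5)*S).astype(np.float32)); cv2.fillConvexPoly(im,h.astype(np.int32),1)
        m=cv2.resize(ms[c].astype(np.uint8),None,fx=S,fy=S,interpolation=0)
        t+=(im&m).sum()/(im|m).sum()
    return -t
for cams in(('top',),('scene',),('top','scene')):
    best=min((minimize(iou,[.443,.28,a],(cams,),method='Nelder-Mead',options=dict(initial_simplex=[[.443,.28,a],[.45,.28,a],[.443,.287,a],[.443,.28,a+.1]])) for a in(-1.4,-1.2,-1.0)),key=lambda r:r.fun)
    print(cams,best.x,best.fun)
f=fs['top']
im=f['img'][150:300,290:480][...,::-1]
cv2.imwrite('pics/crop.png',cv2.resize(im,None,fx=4,fy=4,interpolation=cv2.INTER_CUBIC))
for n in('lever_pad','tray_in'):
  for c in('top','scene'):
    print(n,[np.round(d['xyz'],4) for d in tip_of(c,n)[:1]])
E
```

```text
top 0.73 1192 (167, 240, 57, 39)
scene 0.78 990 (331, 166, 41, 34)
('top',) [ 0.44395044  0.2771345  -1.18328538] -0.9531115062230124
('scene',) [ 0.44945527  0.27840952 -1.17308029] -0.8778831584263987
('top', 'scene') [ 0.44441247  0.27708678 -1.18109541] -1.785354588247722
lever_pad [array([0.5765, 0.0245, 0.0395])]
lever_pad [array([0.5718, 0.0191, 0.0415])]
tray_in []
tray_in [array([ 0.5235, -0.1373,  0.0493])]
```

View pics/crop.png

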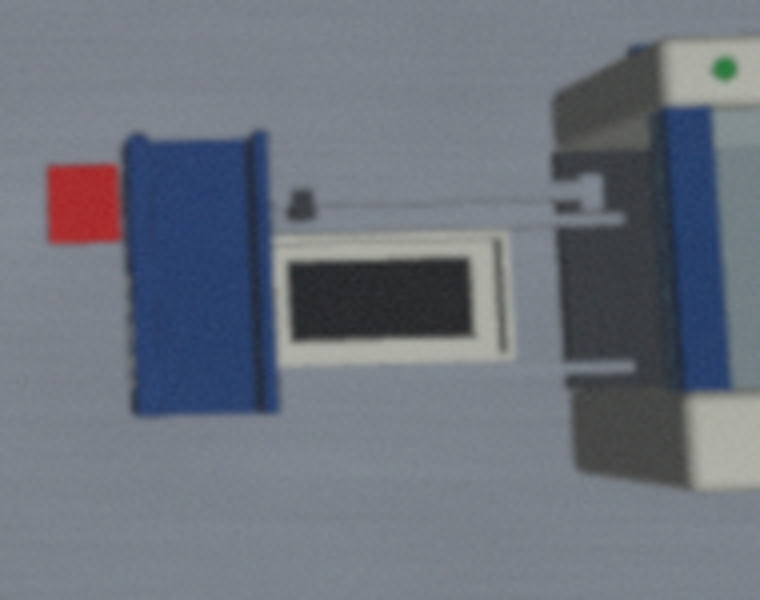

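Run:
```python
from h import *
f=grab_frame('top')
g=lambda pts,z: unproj(f,[[290+(x+.5)/4-.5,150+(y+.5)/4-.5] for x,y in pts],z)
ang=lambda a,b:np.degrees(np.arctan2(*(b-a)[:2][::-1]))
im=f['img'].astype(int)
sub=cv2.resize(f['img'][150:300,290:480],None,fx=4,fy=4,interpolation=cv2.INTER_CUBIC).astype(int)
r,gg,b=sub[...,0],sub[...,1],sub[...,2]
def rect(m,z,name):
    n,l,st,_=cv2.connectedComponentsWithStats(m.astype(np.uint8)); k=1+np.argmax(st[1:,4]); 
    c=cv2.boxPoints(cv2.minAreaRect(np.argwhere(l==k)[:,::-1].astype(np.float32)))
    P=g(c,z); print(name,np.round(c).tolist(),'ctr',P.mean(0).round(4),'sides',np.round(np.linalg.norm(np.diff(P,axis=0),axis=1),4)[:2],'ang',ang(P[0],P[1]).round(2),ang(P[1],P[2]).round(2))
left=np.zeros(r.shape,bool); left[:,:540]=1
rect((r-b>50),.041,'pad')
rect((b-r>40)&left,.085,'nose')
inner=np.zeros(r.shape,bool); inner[220:380,275:530]=1
rect((r+gg+b<200)&inner,.05,'floor'); 
rect((r-b>-8)&(r>130)&inner,.064,'traytop')
print(g([(508,233),(515,357)],.064))
```

```text
pad [[47.0, 166.0], [118.0, 164.0], [121.0, 241.0], [50.0, 243.0]] ctr [0.5739 0.0219 0.041 ] sides [0.0395 0.0432] ang -87.95 -178.42
nose [[125.0, 136.0], [246.0, 131.0], [258.0, 412.0], [137.0, 417.0]] ctr [ 0.5325 -0.0319  0.085 ] sides [0.0637 0.148 ] ang -87.42 -178.34
floor [[291.0, 265.0], [467.0, 260.0], [469.0, 333.0], [293.0, 338.0]] ctr [ 0.521  -0.1388  0.05  ] sides [0.0964 0.04  ] ang -88.26 -179.97
traytop [[273.0, 233.0], [513.0, 226.0], [518.0, 362.0], [278.0, 369.0]] ctr [ 0.5211 -0.1438  0.064 ] sides [0.1292 0.0729] ang -88.03 -179.89
[[ 0.55594986 -0.20497834  0.064     ]
 [ 0.48940442 -0.20677433  0.064     ]]
```

Emit:
move_arm:
  moves: [1, 0.8, -0.84, 0, 0, 0, -0.1, 1, 0.8, -0.84, 0, 0, 0, -0.1, 1, 0.8, -0.84, 0, 0, 0, -0.1]

```text
t: 1.95
position: [0.2523, 0.4771, 0.2226]
orientation: [[-0.837, 0.548, 0.0], [0.548, 0.837, -0.0], [-0.001, -0.0, -1.0]]
contact_force: [0.4, 0.7, -0.1]
opening: 0.0879
grasp_force: 0.0
```

Emit:
move_arm:
  moves: [1, 0.8, -0.84, 0, 0, 0, -0.1, 1, 0.8, -0.84, 0, 0, 0, -0.1, 1, 0.8, -0.84, 0, 0, 0, -0.1]

```text
t: 2.25
position: [0.3488, 0.376, 0.2228]
orientation: [[-0.625, 0.78, 0.001], [0.78, 0.625, -0.0], [-0.0, 0.0, -1.0]]
contact_force: [0.0, 0.5, 0.1]
opening: 0.0877
grasp_force: 0.0
```

Emit:
move_arm:
  moves: [1, 0.8, -0.83, 0, 0, 0, -0.093, 1, 0.8, -0.83, 0, 0, 0, -0.093, 1, 0.8, -0.83, 0, 0, 0, -0.093, 1, 0.8, -0.83, 0, 0, 0, -0.093]

```text
t: 2.65
position: [0.4468, 0.2753, 0.2229]
orientation: [[-0.375, 0.927, 0.002], [0.927, 0.375, -0.001], [-0.002, 0.002, -1.0]]
contact_force: [-0.2, 0.5, 0.4]
opening: 0.0877
grasp_force: 0.0
```

Run:
```python
from h import *
s=get_state(); p=np.array(s['position']);R=np.array(s['orientation']); print(s['t'],p,R[:,1],R[:,2])
f=save('wrist','w1'); T=np.array(f['tool_from_camera']); print(T)
f['eye']=p+R@T[:3,3]; f['attitude']=R@T[:3,:3]
for n in('rack_blue',):
    print([(np.round(d['xyz'],4),d['p']) for d in tip_of('wrist',n)])
print(proj(f,[[.4444,.2771,.05]]))
```

```text
2.65 [0.44681114 0.27530322 0.22285915] [0.92721279 0.37453121 0.0016798 ] [ 2.15346782e-03 -8.46194204e-04 -9.99997323e-01]
[[ 1.68637948e-03 -9.57166522e-01 -2.89533080e-01  7.92246653e-02]
 [ 9.99998195e-01  1.36085266e-03  1.32563031e-03 -1.16508803e-04]
 [-8.74837088e-04 -2.89534793e-01  9.57167090e-01 -1.62111997e-01]
 [ 0.00000000e+00  0.00000000e+00  0.00000000e+00  1.00000000e+00]]
[(array([ 0.4439,  0.2774, -0.0012]), 0.77)]
[[279.84548947 193.25556137]]
```

View pics/w1.png

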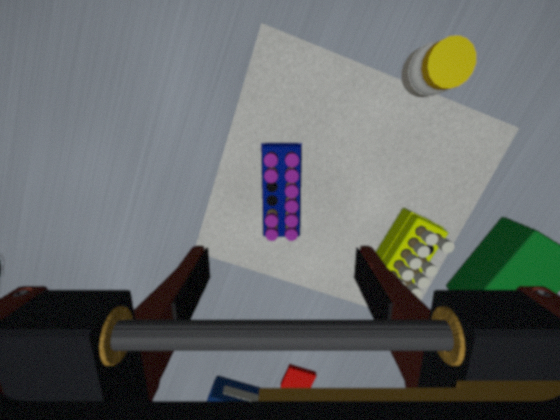

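Emit:
move_arm:
  moves: [1, -0.023, 0.016, -0.4, 0, 0, 0, 1, -0.023, 0.016, -0.8, 0, 0, 0, 1, -0.023, 0.016, -1, 0, 0, 0, 1, -0.023, 0.016, -1, 0, 0, 0]

```text
t: 3.15
position: [0.4364, 0.2801, 0.0995]
orientation: [[-0.381, 0.925, -0.007], [0.925, 0.381, -0.003], [0.0, -0.008, -1.0]]
contact_force: [0.4, 0.1, 1.0]
opening: 0.0877
grasp_force: 0.0
```

Emit:
move_arm:
  moves: [1, 0, 0, -0.3, 0, 0, 0, 1, 0, 0, -0.5, 0, 0, 0, 1, 0, 0, -0.69, 0, 0, 0, 1, 0, 0, -0.69, 0, 0, 0, 0.2, 0, 0, -0.69, 0, 0, 0, 0.2, 0, 0, -0.69, 0, 0, 0, 0.2, 0, 0, -0.69, 0, 0, 0, 0.2, 0, 0, -0.69, 0, 0, 0, 0.2, 0, 0, -0.69, 0, 0, 0, 0.2, 0, 0, -0.69, 0, 0, 0]
  force: 25

```text
t: 4.15
position: [0.4418, 0.2808, 0.0205]
orientation: [[-0.379, 0.926, 0.002], [0.926, 0.379, 0.001], [0.0, 0.003, -1.0]]
contact_force: [3.0, 0.6, 3.2]
opening: 0.0459
grasp_force: 25.0
```

Emit:
move_arm:
  moves: [0.2, 0, 0, 0.1, 0, 0, 0, 0.2, 0, 0, 0.3, 0, 0, 0, 0.2, 0, 0, 0.6, 0, 0, 0, 0.2, 0, 0, 0.9, 0, 0, 0, 0.2, 0, -0.2, 1, 0, 0, 0, 0.2, 0, -0.5, 1, 0, 0, 0, 0.2, 0, -0.7, 1, 0, 0, 0]

```text
t: 4.85
position: [0.4396, 0.1946, 0.1407]
orientation: [[-0.379, 0.925, -0.0], [0.925, 0.379, -0.001], [-0.0, -0.001, -1.0]]
contact_force: [-0.0, -1.2, -3.0]
opening: 0.0456
grasp_force: 25.0
```

Emit:
move_arm:
  moves: [0.2, 0.05, -0.3, 0.1, 0, 0, -0.01, 0.2, 0.1, -0.6, 0.2, 0, 0, -0.03, 0.2, 0.2, -0.9, 0.25, 0, 0, -0.05, 0.2, 0.2, -0.9, 0.25, 0, 0, -0.05]

```text
t: 5.25
position: [0.466, 0.0847, 0.1712]
orientation: [[-0.224, 0.974, 0.002], [0.974, 0.224, -0.002], [-0.002, 0.002, -1.0]]
contact_force: [0.5, 1.0, -2.7]
opening: 0.046
grasp_force: 25.0
```

Emit:
move_arm:
  moves: [0.2, 0.1, -0.3, 0, 0, 0, -0.02, 0.2, 0.2, -0.6, 0, 0, 0, -0.04, 0.2, 0.3, -0.9, 0, 0, 0, -0.063, 0.2, 0.3, -0.9, 0, 0, 0, -0.063]

```text
t: 5.65
position: [0.5019, -0.0228, 0.1701]
orientation: [[-0.029, 1.0, 0.001], [1.0, 0.029, -0.001], [-0.001, 0.001, -1.0]]
contact_force: [-0.2, 0.3, -1.8]
opening: 0.0455
grasp_force: 25.0
```

Emit:
move_arm:
  moves: [0.2, 0.05, -0.3, 0, 0, 0, 0, 0.2, 0.1, -0.6, 0, 0, 0, 0, 0.2, 0.158, -0.8, 0, 0, 0, 0, 0.2, 0.158, -0.9, 0, 0, 0, 0, 0.2, 0.158, -0.96, 0, 0, 0, 0, 0.2, 0.158, -0.96, 0, 0, 0, 0, 0.2, 0.158, -0.96, 0, 0, 0, 0, 0.2, 0.158, -0.96, 0, 0, 0, 0, 0.2, 0.158, -0.96, 0, 0, 0, 0]

```text
t: 6.55
position: [0.5193, -0.134, 0.1698]
orientation: [[-0.035, 0.999, -0.0], [0.999, 0.035, 0.0], [0.0, -0.0, -1.0]]
contact_force: [-0.2, -0.2, -2.1]
opening: 0.0455
grasp_force: 25.0
```

Run:
```python
from h import *
s=get_state(); p=np.array(s['position']);R=np.array(s['orientation']); print(s['t'],p,R[:,1],R[:,2],s['grasp_force'])
f=save('wrist','w2')
for c in('wrist','top','scene'):
    g=grab_frame(c)
    if c!='wrist': save(c,c+'2')
    for n in('rack_blue','tray_in'): print(c,n,[(np.round(d['xyz'],4),d['p']) for d in tip_of(c,n)[:1]])
```

```text
6.55 [ 0.51928161 -0.13403511  0.16984782] [ 9.99403706e-01  3.45271351e-02 -3.29681604e-04] [-3.40418726e-04  3.05098195e-04 -9.99999896e-01] 24.99696671962738
wrist rack_blue [(array([ 0.5203, -0.138 ,  0.15  ]), 0.61)]
wrist tray_in []
top rack_blue [(array([ 0.5207, -0.1363,  0.1483]), 0.85)]
top tray_in [(array([ 0.5262, -0.141 ,  0.047 ]), 0.86)]
scene rack_blue [(array([ 0.5186, -0.135 ,  0.1483]), 0.78)]
scene tray_in [(array([ 0.5227, -0.1409,  0.0485]), 0.59)]
```

View pics/w2.png

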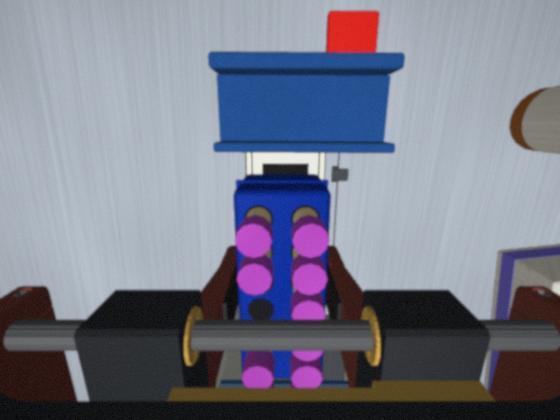

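Emit:
move_arm:
  moves: [0.2, 0.02, -0.02, 0, 0, 0, 0, 0.2, 0.02, -0.02, -0.2, 0, 0, 0, 0.2, 0.02, -0.02, -0.4, 0, 0, 0, 0.2, 0.02, -0.02, -0.55, 0, 0, 0, 0.2, 0.02, -0.02, -0.65, 0, 0, 0, 0.2, 0.02, -0.02, -0.65, 0, 0, 0, 0.2, 0.02, -0.02, -0.65, 0, 0, 0]

```text
t: 7.85
position: [0.5223, -0.1376, 0.0921]
orientation: [[-0.033, 0.999, 0.0], [0.999, 0.033, -0.0], [-0.0, 0.0, -1.0]]
contact_force: [0.6, -0.3, -2.9]
opening: 0.0455
grasp_force: 25.0
```

Run:
```python
from h import *
s=get_state(); p=np.array(s['position']);R=np.array(s['orientation']); print(s['t'],p,s['contact_force'])
f=save('top','top3'); g=save('scene','scene3'); w=save('wrist','w3')
a=cv2.resize(f['img'][170:280,310:450],(560,440),interpolation=2)[...,::-1]
b=cv2.resize(g['img'][150:235,140:280],(560,340),interpolation=2)[...,::-1]
cv2.imwrite('pics/c3.png',cv2.resize(np.vstack([a,b]),None,fx=.75,fy=.75))
```

```text
7.85 [ 0.52228332 -0.13755046  0.09210736] [ 0.57353336 -0.30094756 -2.8586537 ]
```

View pics/c3.png

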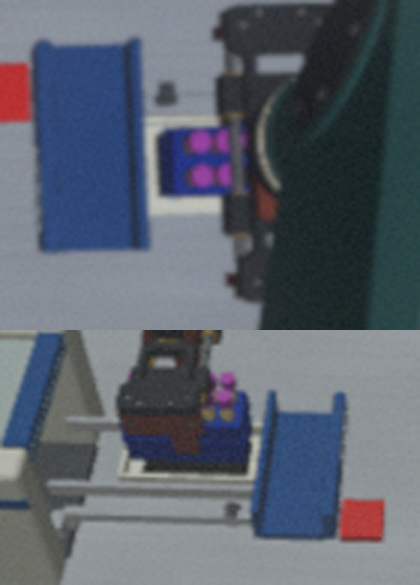

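View pics/w3.png

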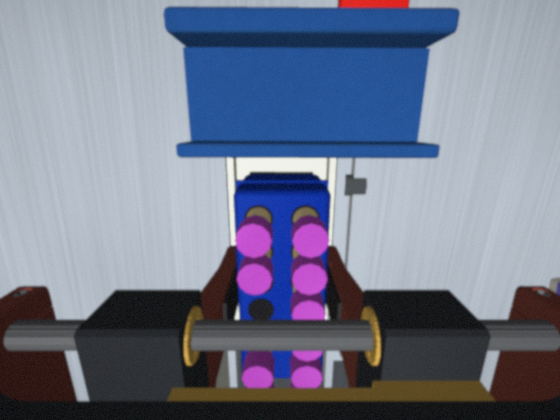

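Emit:
move_arm:
  moves: [0.2, 0, 0.01, -0.07, 0, 0, 0, 0.2, 0, 0.01, -0.12, 0, 0, 0, 0.2, 0, 0.01, -0.15, 0, 0, 0, 0.2, 0, 0.01, -0.17, 0, 0, 0, 0.2, 0, 0.01, -0.17, 0, 0, 0, 0.2, 0, 0.01, -0.17, 0, 0, 0]

```text
t: 8.6
position: [0.5219, -0.1362, 0.0714]
orientation: [[-0.034, 0.999, -0.0], [0.999, 0.034, 0.0], [0.0, -0.0, -1.0]]
contact_force: [-0.4, -0.3, -2.8]
opening: 0.0457
grasp_force: 25.0
```

Emit:
move_arm:
  moves: [0.2, 0, 0, -0.008, 0, 0, 0, 0.2, 0, 0, -0.014, 0, 0, 0, 0.2, 0, 0, -0.014, 0, 0, 0]

```text
t: 8.9
position: [0.5221, -0.1363, 0.0705]
orientation: [[-0.034, 0.999, 0.001], [0.999, 0.034, -0.0], [-0.0, 0.001, -1.0]]
contact_force: [-2.3, -0.5, 4.8]
opening: 0.046
grasp_force: 25.0
```

Emit:
move_arm:
  moves: [0.75, 0, 0, 0, 0, 0, 0, 0.75, 0, 0, 0, 0, 0, 0, 0.75, 0, 0, 0, 0, 0, 0, 0.75, 0, 0, 0, 0, 0, 0, 0.75, 0, 0, 0, 0, 0, 0, 0.75, 0, 0, 0, 0, 0, 0, 0.75, 0, 0, 0.2, 0, 0, 0, 0.75, 0, 0, 0.5, 0, 0, 0, 0.75, 0, 0, 0.8, 0, 0, 0, 0.75, 0, 0, 1, 0, 0, 0, 0.75, 0, 0, 1, 0, 0, 0]

```text
t: 10.0
position: [0.5244, -0.1371, 0.1933]
orientation: [[-0.034, 0.999, 0.007], [0.999, 0.034, -0.003], [-0.003, 0.006, -1.0]]
contact_force: [-0.2, 0.1, 0.3]
opening: 0.066
grasp_force: 0.0
```

Emit:
move_arm:
  moves: [0, 0.2, 0.4, 0, 0, 0, 0, 0, 0.4, 0.8, 0, 0, 0, 0, 0, 0.43, 1, 0, 0, 0, 0, 0, 0.43, 1, 0, 0, 0, 0, 0, 0.43, 1, 0, 0, 0, 0]

```text
t: 10.5
position: [0.5726, -0.0157, 0.1884]
orientation: [[-0.035, 0.999, -0.002], [0.999, 0.035, -0.0], [-0.0, -0.002, -1.0]]
contact_force: [-1.1, -0.7, 0.6]
opening: 0.0294
grasp_force: 0.0
```

Run:
```python
from h import *
s=get_state(); p=np.array(s['position']);R=np.array(s['orientation']); print(s['t'],p,s['contact_force'],s['opening'])
f=save('wrist','w4');
T=np.array(f['tool_from_camera']);f['eye']=p+R@T[:3,3]; f['attitude']=R@T[:3,:3]
im=f['img'].astype(int); m=((im[...,0]-im[...,2])>60)&((im[...,0]-im[...,1])>60); 
for n in('rack_blue','tray_in','lever_pad','push_face'):
  for c in('wrist','top','scene'):
    if n=='rack_blue': grab_frame(c)
    print(c,n,[(np.round(d['xyz'],4),round(d['p'],2)) for d in tip_of(c,n)[:1]])
g=grab_frame('scene'); h=grab_frame('top')
b=cv2.resize(g['img'][150:235,140:280],(560,340),interpolation=2)
a=cv2.resize(h['img'][170:280,310:450],(560,440),interpolation=2)
cv2.imwrite('pics/c4.png',cv2.resize(np.vstack([a,b]),None,fx=.75,fy=.75)[...,::-1])
```

```text
10.5 [ 0.57263424 -0.01565557  0.18842199] [-1.12370651 -0.74839501  0.57920627] 0.029384005510074394
wrist rack_blue []
top rack_blue [(array([ 0.522 , -0.1398,  0.0506]), 0.95)]
scene rack_blue [(array([ 0.5231, -0.1372,  0.0482]), 0.59)]
wrist tray_in []
top tray_in [(array([ 0.5271, -0.1415,  0.0453]), 0.67)]
scene tray_in [(array([ 0.5231, -0.1395,  0.0506]), 0.57)]
wrist lever_pad [(array([0.5749, 0.022 , 0.0437]), 0.64)]
top lever_pad [(array([0.579 , 0.0219, 0.0367]), 0.79)]
scene lever_pad [(array([0.5765, 0.0173, 0.0435]), 0.86)]
wrist push_face [(array([5.747e-01, 1.000e-04, 7.000e-02]), 0.62)]
top push_face [(array([ 0.575 , -0.001 ,  0.0656]), 0.87)]
scene push_face [(array([0.5773, 0.0029, 0.0683]), 0.9)]
```

View pics/c4.png

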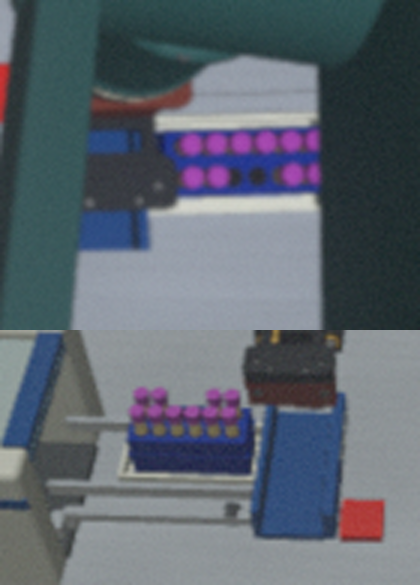

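Emit:
move_arm:
  moves: [0, 0.01, 0.3, 0, 0, 0, 0, 0, 0.01, 0.3, 0, 0, 0, 0, 0, 0.01, 0.3, -0.3, 0, 0, 0, 0, 0.01, 0.3, -0.6, 0, 0, 0, 0, 0.01, 0.3, -0.9, 0, 0, 0, 0, 0.01, 0.3, -1, 0, 0, 0, 0, 0.01, 0.3, -1, 0, 0, 0]
  force: 10

```text
t: 12.1
position: [0.5732, 0.0198, 0.0682]
orientation: [[-0.034, 0.999, -0.004], [0.999, 0.034, 0.0], [0.0, -0.004, -1.0]]
contact_force: [0.2, -0.6, 0.4]
opening: 0.0007
grasp_force: 0.0
```

Emit:
move_arm:
  moves: [0, 0, 0, -0.1, 0, 0, 0, 0, 0, 0, -0.2, 0, 0, 0, 0, 0, 0, -0.2, 0, 0, 0, 0, 0, 0, -0.2, 0, 0, 0]

```text
t: 12.5
position: [0.5748, 0.0198, 0.0459]
orientation: [[-0.033, 0.999, 0.0], [0.999, 0.033, -0.0], [-0.0, 0.0, -1.0]]
contact_force: [-0.1, 0.4, -0.4]
opening: 0.0002
grasp_force: 0.0
```

Emit:
move_arm:
  moves: [0, 0, 0, -0.04, 0, 0, 0, 0, 0, 0, -0.08, 0, 0, 0, 0, 0, 0, -0.11, 0, 0, 0, 0, 0, 0, -0.125, 0, 0, 0, 0, 0, 0, -0.125, 0, 0, 0, 0, 0, 0, -0.125, 0, 0, 0]

```text
t: 13.1
position: [0.5755, 0.0197, 0.0311]
orientation: [[-0.034, 0.999, 0.001], [0.999, 0.034, -0.0], [-0.0, 0.001, -1.0]]
contact_force: [2.0, 0.5, 4.1]
opening: 0.0007
grasp_force: 2.3
```

Emit:
move_arm:
  moves: [0, 0.001, -0.025, -0.005, 0, 0, 0, 0, 0.002, -0.05, -0.005, 0, 0, 0, 0, 0.003, -0.075, -0.005, 0, 0, 0, 0, 0.003, -0.1, -0.005, 0, 0, 0, 0, 0.004, -0.13, -0.005, 0, 0, 0, 0, 0.005, -0.16, -0.005, 0, 0, 0, 0, 0.006, -0.19, -0.005, 0, 0, 0, 0, 0.007, -0.22, -0.005, 0, 0, 0, 0, 0.009, -0.26, -0.005, 0, 0, 0, 0, 0.01, -0.3, -0.005, 0, 0, 0, 0, 0.011, -0.34, -0.005, 0, 0, 0, 0, 0.013, -0.38, -0.005, 0, 0, 0, 0, 0.014, -0.42, -0.005, 0, 0, 0, 0, 0.015, -0.45, -0.005, 0, 0, 0, 0, 0.016, -0.47, -0.005, 0, 0, 0, 0, 0.016, -0.48, -0.005, 0, 0, 0, 0, 0.016, -0.48, -0.005, 0, 0, 0]

```text
t: 14.8
position: [0.5766, -0.0384, 0.0302]
orientation: [[-0.033, 0.999, -0.0], [0.999, 0.033, -0.0], [-0.0, -0.0, -1.0]]
contact_force: [2.1, -0.3, 5.0]
opening: 0.0004
grasp_force: 2.5
```

Run:
```python
from h import *
s=get_state(); print(s['t'],s['position'],s['contact_force'])
for c in('top','scene'):
  g=save(c,c+'5')
  for n in('rack_blue','tray_in','lever_pad','push_face'):
    print(c,n,[(np.round(d['xyz'],4),round(d['p'],2)) for d in tip_of(c,n)[:1]])
```

```text
14.8 [ 0.57658122 -0.03838237  0.03017089] [ 2.05208529 -0.30262805  4.9851559 ]
top rack_blue []
top tray_in []
top lever_pad [(array([ 0.7903, -0.0421,  0.0027]), 0.25)]
top push_face []
scene rack_blue [(array([ 0.524 , -0.1954,  0.0491]), 0.72)]
scene tray_in [(array([ 0.5228, -0.1981,  0.0493]), 0.6)]
scene lever_pad [(array([ 0.5788, -0.0405,  0.0305]), 0.77)]
scene push_face [(array([ 0.5754, -0.0536,  0.0694]), 0.94)]
```

Emit:
move_arm:
  moves: [0, 0, 0, 0.07, 0, 0, 0, 0, 0, 0, 0.14, 0, 0, 0, 0, 0, 0, 0.21, 0, 0, 0, 0, 0, 0, 0.21, 0, 0, 0]

```text
t: 15.7
position: [0.5763, -0.0378, 0.0563]
orientation: [[-0.033, 0.999, -0.0], [0.999, 0.033, -0.0], [-0.0, -0.0, -1.0]]
contact_force: [0.3, 0.5, 0.3]
opening: 0.0006
grasp_force: 0.0
```

Emit:
move_arm:
  moves: [0, 0.001, -0.025, 0, 0, 0, 0, 0, 0.002, -0.05, 0, 0, 0, 0, 0, 0.003, -0.075, 0, 0, 0, 0, 0, 0.004, -0.11, 0, 0, 0, 0, 0, 0.005, -0.15, 0, 0, 0, 0, 0, 0.007, -0.2, 0, 0, 0, 0, 0, 0.009, -0.25, 0, 0, 0, 0, 0, 0.01, -0.3, 0, 0, 0, 0, 0, 0.012, -0.35, 0, 0, 0, 0, 0, 0.014, -0.4, 0, 0, 0, 0, 0, 0.016, -0.45, 0, 0, 0, 0, 0, 0.017, -0.5, 0, 0, 0, 0, 0, 0.019, -0.55, 0, 0, 0, 0, 0, 0.021, -0.6, 0, 0, 0, 0, 0, 0.023, -0.65, 0, 0, 0, 0, 0, 0.024, -0.7, 0, 0, 0, 0, 0, 0.026, -0.75, 0, 0, 0, 0, 0, 0.027, -0.79, 0, 0, 0, 0, 0, 0.028, -0.82, 0, 0, 0, 0, 0, 0.028, -0.84, 0, 0, 0, 0]

```text
t: 17.7
position: [0.5803, -0.139, 0.0554]
orientation: [[-0.033, 0.999, 0.0], [0.999, 0.033, -0.0], [-0.0, 0.0, -1.0]]
contact_force: [-0.4, 2.1, -0.9]
opening: 0.0007
grasp_force: 0.8
```

Run:
```python
from h import *
s=get_state(); print(s['t'],s['position'],s['contact_force'])
for c in('scene',):
  g=save(c,c+'6')
  for n in('rack_blue','tray_in','lever_pad','push_face'):
    print(c,n,[(np.round(d['xyz'],4),round(d['p'],2)) for d in tip_of(c,n)[:1]])
```

```text
17.7 [ 0.58025874 -0.13904402  0.05544241] [-0.37014079  2.10672938 -0.89325408]
scene rack_blue [(array([ 0.5332, -0.2882,  0.0475]), 0.8)]
scene tray_in [(array([ 0.5277, -0.2902,  0.0507]), 0.61)]
scene lever_pad [(array([ 0.5787, -0.1338,  0.0418]), 0.57)]
scene push_face [(array([ 0.5796, -0.1471,  0.0693]), 0.56)]
```

Emit:
move_arm:
  moves: [0, 0.001, -0.025, 0, 0, 0, 0, 0, 0.002, -0.05, 0, 0, 0, 0, 0, 0.003, -0.075, 0, 0, 0, 0, 0, 0.003, -0.1, 0, 0, 0, 0, 0, 0.004, -0.125, 0, 0, 0, 0, 0, 0.005, -0.15, 0, 0, 0, 0, 0, 0.006, -0.17, 0, 0, 0, 0, 0, 0.006, -0.18, 0, 0, 0, 0, 0, 0.006, -0.19, 0, 0, 0, 0, 0, 0.007, -0.2, 0, 0, 0, 0, 0, 0.007, -0.2, 0, 0, 0, 0]

```text
t: 19.05
position: [0.5807, -0.1628, 0.0553]
orientation: [[-0.034, 0.999, -0.0], [0.999, 0.034, -0.0], [-0.0, -0.0, -1.0]]
contact_force: [-0.0, -0.3, -0.3]
opening: 0.0003
grasp_force: 0.1
```

Emit:
move_arm:
  moves: [0, 0, -0.01, 0, 0, 0, 0, 0, 0, -0.02, 0, 0, 0, 0, 0, 0, -0.03, 0, 0, 0, 0, 0, 0, -0.03, 0, 0, 0, 0]

```text
t: 19.45
position: [0.5807, -0.166, 0.0553]
orientation: [[-0.033, 0.999, -0.0], [0.999, 0.033, 0.0], [0.0, -0.0, -1.0]]
contact_force: [0.8, 2.7, 0.4]
opening: 0.0005
grasp_force: 1.3
```

Emit:
move_arm:
  moves: [0, 0, -0.01, 0, 0, 0, 0, 0, 0, -0.02, 0, 0, 0, 0, 0, 0, -0.03, 0, 0, 0, 0, 0, 0, -0.03, 0, 0, 0, 0]

```text
t: 19.85
position: [0.5807, -0.166, 0.0553]
orientation: [[-0.032, 0.999, -0.0], [0.999, 0.032, 0.006], [0.006, -0.0, -1.0]]
contact_force: [3.3, 15.8, 3.5]
opening: 0.0006
grasp_force: 7.7
```

Emit:
move_arm:
  moves: [0, 0, -0.01, 0, 0, 0, 0, 0, 0, -0.02, 0, 0, 0, 0, 0, 0, -0.03, 0, 0, 0, 0, 0, 0, -0.03, 0, 0, 0, 0]

```text
t: 20.25
position: [0.5807, -0.166, 0.0554]
orientation: [[-0.031, 1.0, -0.001], [0.999, 0.031, 0.011], [0.011, -0.0, -1.0]]
contact_force: [5.2, 28.6, 7.4]
opening: 0.0007
grasp_force: 13.9
```

Emit:
move_arm:
  moves: [0, 0, 0.03, 0, 0, 0, 0, 0, 0, 0.06, 0, 0, 0, 0, 0, 0, 0.12, 0, 0, 0, 0, 0, 0, 0.2, 0, 0, 0, 0, 0, 0, 0.2, 0.3, 0, 0, 0, 0, 0, 0.3, 0.6, 0, 0, 0, 0, 0, 0.5, 0.9, 0, 0, 0, 0, 0, 0.8, 0.9, 0, 0, 0, 0, 0, 1, 0.9, 0, 0, 0, 0, 0, 1, 0.9, 0, 0, 0]

```text
t: 21.25
position: [0.5803, -0.0506, 0.1637]
orientation: [[-0.036, 0.999, -0.0], [0.999, 0.036, 0.001], [0.001, -0.0, -1.0]]
contact_force: [0.3, 0.1, -0.2]
opening: 0.0002
grasp_force: 0.0
```

Run:
```python
from h import *
s=get_state(); print(s['t'],s['position'],s['contact_force'])
for c in('scene','top'):
  g=save(c,c+'7')
  for n in('rack_blue','tray_in','lever_pad','push_face'):
    print(c,n,[(np.round(d['xyz'],4),round(d['p'],2)) for d in tip_of(c,n)[:1]])
  if c=='scene': cv2.imwrite('pics/c7.png',cv2.resize(g['img'][120:250,30:290],None,fx=3,fy=3,interpolation=2)[...,::-1])
```

```text
21.25 [ 0.58027825 -0.05063304  0.16371599] [ 0.26586819  0.07676833 -0.24183374]
scene rack_blue [(array([ 0.5297, -0.3184,  0.0502]), 0.46)]
scene tray_in [(array([ 0.5295, -0.3161,  0.0482]), 0.88)]
scene lever_pad [(array([ 0.5793, -0.1641,  0.0417]), 0.62)]
scene push_face [(array([ 0.5874, -0.1757,  0.068 ]), 0.66)]
top rack_blue []
top tray_in []
top lever_pad [(array([ 0.5841, -0.1543,  0.0406]), 0.58)]
top push_face [(array([ 0.5837, -0.1794,  0.068 ]), 0.74)]
```

View pics/c7.png

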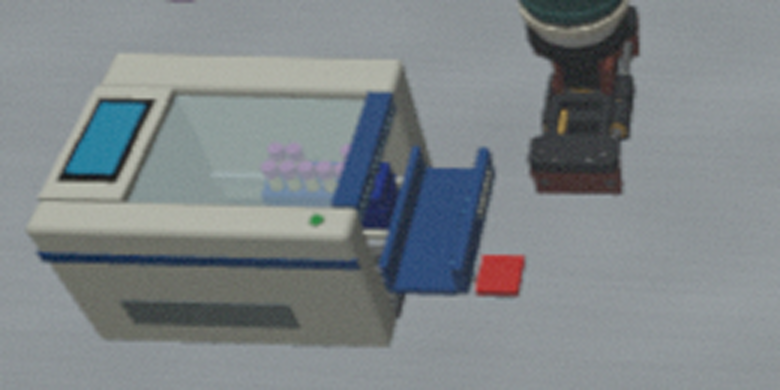

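Run:
```python
from h import *
A=cv2.imread('pics/top1.png')[...,::-1];B=cv2.imread('pics/top7.png')[...,::-1]; f=grab_frame('top')
for n,im in(('0',A),('7',B)):
    i=im.astype(int); m=(i[...,0]-i[...,2]>50)&(i[...,0]-i[...,1]>50); m[:,:290]=0;m[:170]=0;m[260:]=0
    n_,l,st,ct=cv2.connectedComponentsWithStats(m.astype(np.uint8)); k=1+np.argmax(st[1:,4]); print(n,st[k],unproj(f,ct[k],.041))
cv2.imwrite('pics/c8.png',cv2.resize(B[150:290,320:520],None,fx=4,fy=4,interpolation=2)[...,::-1])
```

```text
0 [302 191  18  20 349] [[0.57378397 0.02208622 0.041     ]]
7 [382 193  19  16 174] [[ 0.56926211 -0.15953965  0.041     ]]
```

View pics/c8.png

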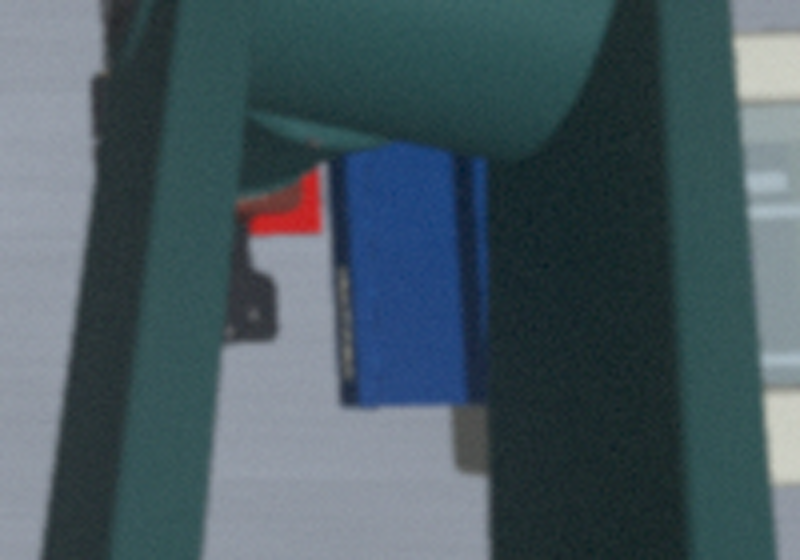

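Emit:
move_arm:
  moves: [0, 0, 0.5, 0.3, 0, 0, 0, 0, 0, 1, 0.3, 0, 0, 0, 0, 0, 1, 0.3, 0, 0, 0]

```text
t: 22.1
position: [0.5812, 0.0691, 0.2005]
orientation: [[-0.034, 0.999, 0.002], [0.999, 0.034, 0.001], [0.001, 0.002, -1.0]]
contact_force: [-1.0, 0.9, 0.2]
opening: 0.0004
grasp_force: 0.0
```

Emit:
move_arm:
  moves: [0, -0.3, 0.5, 0, 0, 0, 0, 0, -0.6, 1, 0, 0, 0, 0, 0, -0.6, 1, 0, 0, 0, 0, 0, -0.6, 1, 0, 0, 0, 0, 0, -0.6, 1, 0, 0, 0, 0]

```text
t: 22.6
position: [0.5087, 0.1871, 0.1995]
orientation: [[-0.036, 0.999, 0.0], [0.999, 0.036, -0.0], [-0.0, 0.0, -1.0]]
contact_force: [-0.0, -0.9, -0.2]
opening: 0.0004
grasp_force: 0.0
```

Run:
```python
from h import *
f=save('top','top9')
A=cv2.imread('pics/top1.png')[...,::-1];B=f['img']
for n,im in(('0',A),('9',B)):
    i=im.astype(int); m=(i[...,0]-i[...,2]>50)&(i[...,0]-i[...,1]>50); m[:,:290]=0;m[:170]=0;m[260:]=0
    n_,l,st,ct=cv2.connectedComponentsWithStats(m.astype(np.uint8)); k=1+np.argmax(st[1:,4]); print(n,st[k],unproj(f,ct[k],.041))
for n in('rack_blue','tray_in','rack_yellow','loose_cap'): print(n,[(np.round(d['xyz'],4),round(d['p'],2)) for d in tip_of('top',n)[:1]])
cv2.imwrite('pics/c9.png',cv2.resize(B[150:290,340:540],None,fx=4,fy=4,interpolation=2)[...,::-1])
```

```text
0 [302 191  18  20 349] [[0.57378397 0.02208622 0.041     ]]
9 [382 189  19  20 355] [[ 0.57880246 -0.15518785  0.041     ]]
rack_blue [(array([ 0.5271, -0.3199,  0.0493]), 0.69)]
tray_in []
rack_yellow []
loose_cap [(array([0.3724, 0.1397, 0.0008]), 0.42)]
```

View pics/c9.png

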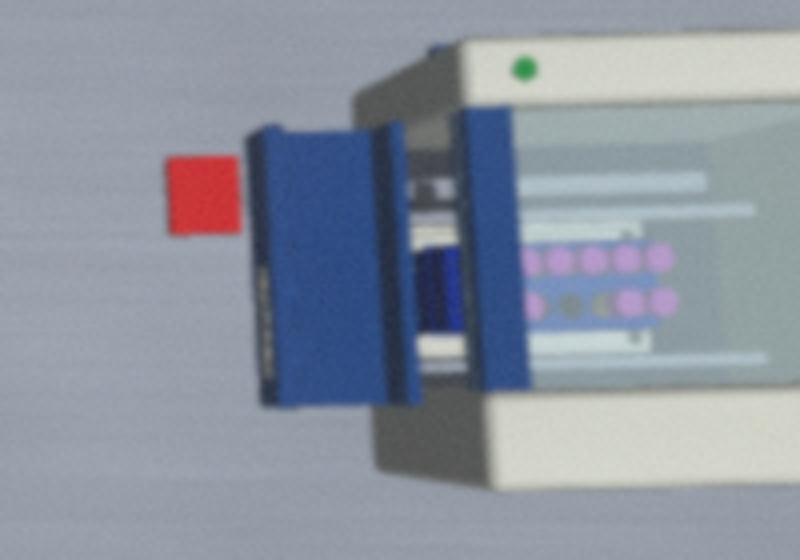

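```bash
python3 -c "
from cell import *
print(close_job())"
```

```text
the job is handed in; nothing more can be done
None
```

The blue rack stands in the tray, the tray is home against its stop with the lever back up and the arm clear, and I handed the job in at about 23 s; no verdict came back, and I did not re-measure every bystander at the end.

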